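# Test the bar's safety switch

### The arm

A 7-joint arm with a two-finger parallel gripper is mounted at the origin on the work surface. World frame = base frame: x ahead of the robot, y to its left, z up, the work surface at z = 0. Lengths are in m, angles in rad, forces in N, time in s.
With the tool pointing down it reaches from about 0.425 to 0.95 m from the base axis. Payload 4.7 kg.
Tool frame: the origin (TCP) lies on the centre line of the jaws, within the pads' length; the fingertips stand robot.nose_length ahead of it and the grasp point (between the pads) lies 8 mm behind it (robot.nose_length is the distance from the TCP to the fingertips, in m); z points along the fingers, y is the line along which they close (so a half turn about z gives the same grasp; the last joint's range is limited). The gripper opens to 85 mm and grips with 20 to 120 N. Pads are 22 mm wide; open, the fingers measure 114 mm over their backs; the gripper's body (76 mm by 85 mm) begins 54 mm behind the grasp point. The pads swing forward as they close: fully open they stand 13 mm farther back than shut.
Start: joints at [1.244, 0.469, -0.049, 1.532, 0.024, 1.141, -0.082], TCP at [0.198, -0.645, 0.242] pointing down, gripper open.
Joint ranges: [-2.59, 2.59], [-0.33, 1.99], [-1.39, 1.29], [0.1, 2.45], [-1.04, 4.18], [0.21, 1.99], [-2.66, 2.66]. Speed limits (rad/s): [2.57, 2.57, 3.14, 3.14, 3.14, 3.14, 3.14].

### API

Orientations are given as [roll, pitch, yaw] about the fixed x, y, z axes, in that order (R = Rz(yaw) Ry(pitch) Rx(roll)).
In Python, from plant import robot gives the robot as it stands. Calls block until the motion is done:
- robot.goto(position, orientation): joint-space move of the TCP to a pose.
- robot.move_straight(position, vel=0.15, attitude=None, contact_N=None): straight line of the TCP; attitude=None keeps the orientation; vel is the mean speed in m/s. With contact_N (N) it stops when the force on the tool has changed by that much, and returns True; else False.
- robot.move_joints(angles): joint-space move.
- robot.grip(opening, strength=None): opening from 0.0 (shut) to 1.0 (fully open); strength is the grip in N (None keeps the last); returns when the fingers have stopped.
- robot.sleep(seconds).
- robot.inverse_kinematics(position, orientation): joint angles nearest the present ones, or None.
- robot.sense(): the state.
- robot.grab_frame(name): name is "scene" or "side" or "wrist"; returns a dict with "image" (384x512x3 uint8, red, green, blue), "range_z" (384x512 float32, m along the optical axis (not along the pixel's ray), 0 where there is no reading), "fx", "fy", "cx", "cy" (pixels), "dist_coeffs" ([k1, k2, p1, p2, k3] as OpenCV has them; the pictures are not rectified), "R" (3x3) and "t" (3): a world point X has camera coordinates R X + t. Camera axes: x right, y down, z forward; pixel columns grow to the right and rows downward; lengths in m; the calibration is good to about 2 mm. A picture is of the moment at which its call begins.
A pose or a line that the arm cannot do raises robot.IKError and nothing moves.
- robot.close_job(): hands the job in; it is judged then, once.
The state is a dict: "t": time; "joint_pos": joint angles; "joint_velocities": joint speeds; "effort": joint torques, N m; "tcp_pos": TCP position; "tcp_rot": TCP orientation; "wrist_force": force on the tool from outside, world axes, zero at the start; "torque": the same for the moment, N m; "opening": opening from 0.0 (shut) to 1.0 (fully open); "gripper_force": force on a finger pad.
Only numpy, scipy, OpenCV 4.12 (cv2) and the standard library are available. Lean on these libraries where they do the work, as an engineer would, in place of code of your own. Each camera call takes 0.05 s, during which the arm holds its last target. There are 200 camera calls.

### The job

Test the safety switch on the bar counter: fetch the wooden muddler from under the low shelf and push the deep-set test button with its thin end, so that the switch's lever drops fully; keep your fingers off the button. Then lay the muddler flat on the counter and lift the lever back up until it rests on its stop. Leave the other things where they stand.

Things in the scene. Friction and masses are not known exactly. Their poses are not given: they have to be found in the camera images.
- muddler: wooden bar stick, 260 mm long, lying flat: square shaft (thin end) 16 mm wide, 18 high, 210 long, then a broad head 40 wide, 24 high, 50 long, undersides level. Origin: underside, mid-length; +x to the thin tip (x = 130 mm; head at x = -80 to -130; centre of mass x = -32). 0.12 kg. At the start the head lies under the shelf and the last 70-85 mm of the thin end stick out
- shelf: low wooden shelf, fixed, 300 mm along x, 220 along y; board 55 to 70 mm above the counter on 15 mm end panels at x = +-142 mm, open to both y sides. 130 mm stemmed glasses stand on it, 65 mm or more from its +y edge. Origin: on the counter, under its centre. The muddler sticks out past its +y edge (y = 110 mm)
- unit: white safety-switch unit, fixed, 100 mm along x, 190 along y; origin: underside, middle. Front block y = -95 to 10 mm, 95 high. A guard tunnel runs into it along +y from the -y face: 32 wide, 36 high (z = 44 to 80 mm), clear roof, test button 90 mm inside. Rear deck y = 10 to 95 mm, 30 high, with the lever's hinge: axis along x at x = 0, y = 34, z = 45 mm
- test_button: round grey test button, 26 mm across, deep in the guard tunnel. Origin: middle of its face (unpressed at x = 0, y = -5, z = 62 mm in the unit's frame). It is pushed to the unit's +y: travel 9 mm, 1 to 4 N; the lever trips at about 6 to 7 mm
- trip_lever (a joint): angle of the drop lever: 0 raised on its stop (leaning 0.25 rad from upright towards the tunnel's mouth), 0.25 upright, 1.82 dropped, lying level and pointing to the unit's +y. It falls by its own weight (0.09 kg) to either side of upright
- lever_tip (a point): end of the lever, 128 mm from its hinge. The lever is a steel bar 14 mm wide along the hinge axis and 10 thick, with a flat-sided grey grip, 16 by 14 mm, from 68 to 128 mm from the hinge. Dropped, most of the grip lies beyond the unit's rear end, 45 mm above the counter, nothing beneath
- lime: bystander: a single green lime standing on end, 52 mm tall, 50 mm across; origin under its middle
- nut_bowl: bystander: small terracotta bowl of nuts, 84 mm across, 38 mm tall; origin under its middle
- lime_dish: bystander: low metal dish heaped with limes, 170 mm across, 97 mm tall; origin under its middle
- tumbler: bystander: clear glass tumbler, 72 mm across, 90 mm tall; origin under its middle
- shaker: bystander: steel cocktail shaker, 84 mm across, 200 mm tall; origin under its middle
Not all that is in view belongs to the job. What is shaped like the unit but purple is not meant.

How it is judged:
On the way, in this order (a step that is already met when the one before it is completed fails the run):
1. the muddler pushes the test button in, and the button pushes the lever off its stop (y of test_button in the frame of unit above -0.001 m and contact force between muddler and test_button above 0.5 N and value of joint trip_lever between 0.04 and 1.4 rad).
2. the lever has dropped fully (value of joint trip_lever above 1.65 rad), for 0.1 s.
3. the lever is back up on its stop (value of joint trip_lever below 0.1 rad), for 0.2 s.
At the end, for the whole second after the job is handed in: the lever is up on its stop (within 0.1 rad), the test button is out again (within 2 mm), and the muddler lies flat on the counter (its long axis level within 0.17 rad, origin lower than 30 mm), at rest (value of joint trip_lever below 0.1 rad and y of test_button in the frame of unit below -0.003 m and height (world z) of muddler below 0.03 m and angle between muddler's own x axis and vertical between 1.4 and 1.74 rad and linear speed of muddler below 0.02 m/s); the robot touches nothing.
It fails at once if the fingers touch the test button (contact force between the fingers and test_button above 0.5 N).
It fails at once if a bystander is moved by more than 50 mm or knocked over (distance of any of lime, nut_bowl, lime_dish, tumbler, shaker from where it was at the start of the episode above 0.05 m or angle between any of lime, nut_bowl, lime_dish, tumbler, shaker's own z axis and vertical above 0.6 rad).
It also fails if it takes over 72 s, if anything falls off the work surface, if the arm or the gripper's body presses on something with over 40 N, if the wrist force passes 120 N, or if a joint passes its speed limit or range.

## Working session

There is one attempt and no reset: what is moved stays moved. The work goes in short steps, each a Python script; the robot and the scene stay as the last script left them, time stands still between calls to the robot, and variables do not carry over. Pictures are saved under pics/ and viewed, at most 12 in all, crops included, and the job is handed in when it is done.

```bash
mkdir -p pics; cat > h.py <<'E'
import numpy as np, cv2
from plant import robot
def world(f):
    h,w=f["range_z"].shape
    K=np.array([[f["fx"],0,f["cx"]],[0,f["fy"],f["cy"]],[0,0,1.]])
    u,v=np.meshgrid(np.arange(w),np.arange(h))
    p=cv2.undistortPoints(np.stack([u,v],-1).reshape(-1,1,2).astype(np.float64),K,np.array(f["dist_coeffs"],float)).reshape(h,w,2)
    z=f["range_z"]; P=np.dstack([p*z[...,None],z])
    W=(P-np.array(f["t"]))@np.array(f["R"]); W[z==0]=np.nan
    return W
def save(n,im): cv2.imwrite("pics/"+n,cv2.cvtColor(im,cv2.COLOR_RGB2BGR))
E
python3 - <<'E'
from h import *
ims=[]
for n in ("scene","side"):
    f=robot.grab_frame(n); np.savez(n+".npz",W=world(f),im=f["image"],R=f["R"],t=f["t"]); print(n,-np.array(f["R"]).T@f["t"], np.array(f["R"])[2])
    save(n+".png",cv2.resize(f["image"],(800,600)))
s=robot.sense();print(s["t"],s["tcp_pos"],s["tcp_rot"],robot.nose_length)
E
```

```text
scene [ 0.97789412 -0.67833851  1.10697913] [-0.38894997  0.51565356 -0.76342605]
side [-0.30096651  0.26300964  0.97844199] [ 0.66296062 -0.23654658 -0.710302  ]
0.1 [ 0.19792707 -0.6448077   0.24133209] [-3.13979951e+00  5.30617341e-05  2.97774192e-01] 0.011
```

View pics/scene.png

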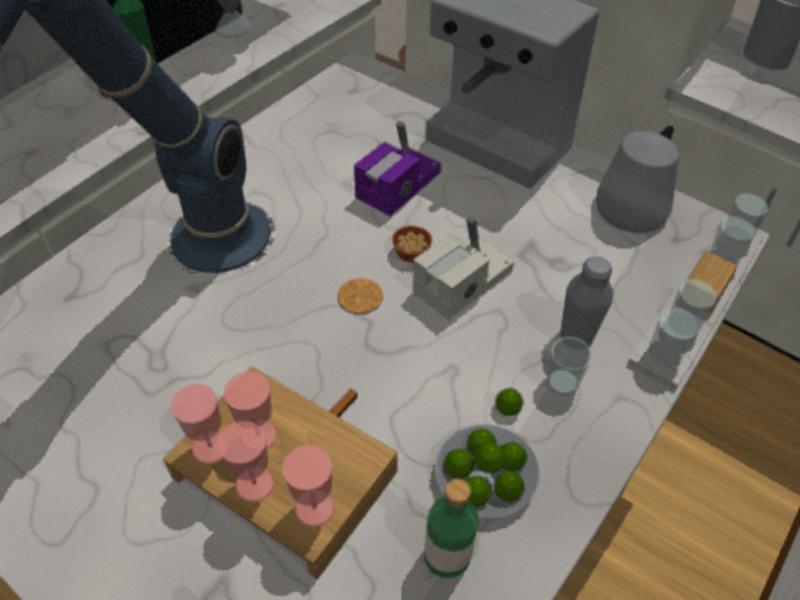

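View pics/side.png

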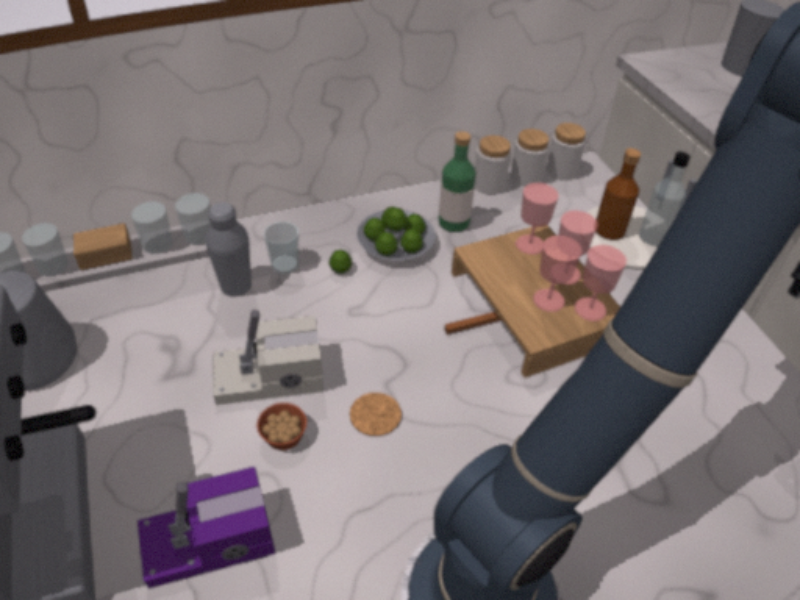

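The scene view shows the white unit at (460,270) with its lever at (473,235), the purple decoy at (400,175), and the muddler's thin end at (345,402) beside the shelf. The side view has the unit at (270,355) and the muddler at (470,323). The candidates for the unit are white (460,270) and purple (400,175). White fits the description, because the task rules out purple. I'll measure from the point cloud and confirm in a crop.

```bash
cat > m.py <<'E'
from h import *
def rect(P,name):
    r=cv2.minAreaRect((P[:,:2]*1000).astype(np.float32)); print(name,len(P),"ctr",np.round(r[0],1),"size",np.round(r[1],1),"ang",round(r[2],2), "zmed",np.round(np.nanmedian(P[:,2]),4))
def big(mask):
    n,l,s,c=cv2.connectedComponentsWithStats(mask.astype(np.uint8)); i=1+np.argmax(s[1:,4]); return l==i
for n,box,mb in (("scene",(255,150,335,205),(205,245,232,272)),("side",(130,195,212,262),(280,195,325,215))):
    d=np.load(n+".npz");W=d["W"];im=d["im"].astype(int);z=W[...,2]
    print(n,"counter z",np.nanmedian(z[(abs(z)<.02)]))
    b=np.zeros(z.shape,bool);b[box[1]:box[3],box[0]:box[2]]=1
    for lo,hi,nm in ((.088,.103,"block top"),(.023,.036,"deck")):
        rect(W[big(b&(z>lo)&(z<hi))],nm)
    rect(W[b&(z>.02)&(z<.105)],"all unit")
    m=(z>.11)&b; print("lever pts",m.sum(),np.round(W[m][np.argsort(-W[m][:,2])[:3]],3), W[m].mean(0))
    rect(W[big((z>.062)&(z<.078)&(im[...,0]>im[...,2]+30))],"shelf")
    b[:]=0;b[mb[1]:mb[3],mb[0]:mb[2]]=1
    m=big(b&(im[...,0]>im[...,2]+35)&(z<.035)&(z>.008)); rect(W[m],"muddler"); 
    P=W[m]; c=P[:,:2].mean(0);u=np.linalg.svd(P[:,:2]-c)[2][0];print(c,u,((P[:,:2]-c)@u).min(),((P[:,:2]-c)@u).max())
    for nm,(x,y) in dict(bowl=(412,243),lime=(508,400),dish=(487,470),coaster=(360,295)).items():
        if n=="scene": print(nm,np.round(W[int(y*.64),int(x*.64)],3))
im=np.load("scene.npz")["im"]
a=cv2.resize(im[130:210,215:345],(800,492),interpolation=cv2.INTER_CUBIC); save("crop1.png",a)
E
python3 m.py
```

```text
scene counter z -0.0011191550987280727
block top 868 ctr [479.2 167.4] size [126.1 103.4] ang 81.83 zmed 0.0925
deck 414 ctr [486.5 202.3] size [196.2 101.5] ang 80.72 zmed 0.0285
all unit 2237 ctr [427.5 209.7] size [195.8 219.2] ang 82.1 zmed 0.0719
lever pts 21 [[0.493 0.208 0.132]
 [0.494 0.212 0.129]
 [0.489 0.209 0.129]] [0.48983046 0.21352327 0.12045496]
shelf 6719 ctr [ 493.4 -333.1] size [301.4 222.8] ang 4.09 zmed 0.0691
muddler 117 ctr [ 484.7 -169.9] size [15.3 60. ] ang 2.32 zmed 0.0163
[ 0.48507451 -0.17072406] [ 0.02299161 -0.99973566] -0.03077516911384945 0.02920384841729288
bowl [0.352 0.206 0.026]
lime [ 0.716 -0.009  0.042]
dish [ 0.763 -0.154  0.067]
coaster [ 0.34   0.052 -0.003]
side counter z -0.0018095288537969458
block top 1044 ctr [475.4 174.2] size [124.  103.8] ang 81.48 zmed 0.0918
deck 807 ctr [479.6 206.4] size [190.1 102.5] ang 79.35 zmed 0.0287
all unit 2736 ctr [455.5 210.8] size [190.1 155. ] ang 81.16 zmed 0.0706
lever pts 115 [[0.474 0.214 0.17 ]
 [0.486 0.214 0.169]
 [0.481 0.21  0.169]] [0.47852514 0.21726318 0.14382214]
shelf 4234 ctr [ 490.5 -330.5] size [305.7 223.9] ang 3.5 zmed 0.0677
muddler 182 ctr [ 480.5 -191.6] size [110.9  20.1] ang 89.96 zmed 0.015
[ 0.48008476 -0.18884007] [-0.00578544  0.99998326] -0.05823735095180336 0.05261503437394909
```

View pics/crop1.png

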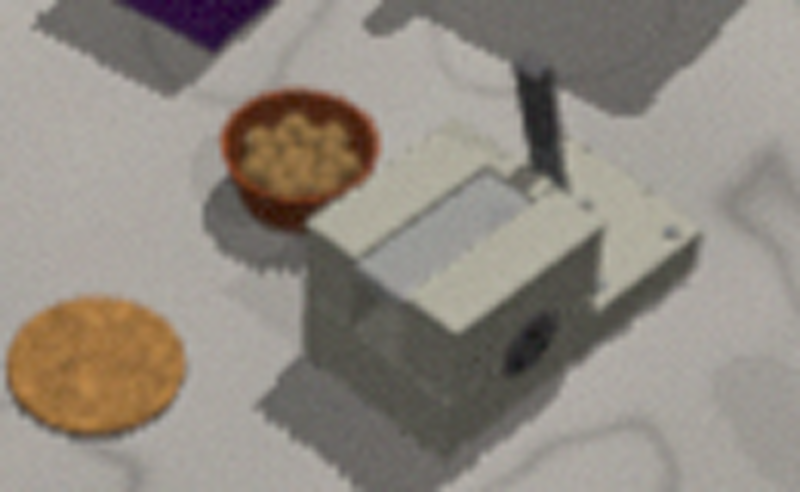

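The crop confirms the white unit. Its tunnel mouth (about (385,330) in the crop) faces world −y and the lever stands at the rear. The measured sizes match: unit 102x196 mm, shelf 301x223 mm, shaft top 16–17 mm high with about 82 mm sticking out. Next I'll check that every waypoint is reachable.

```bash
cat >> h.py <<'E'
pi=np.pi
UC=np.array([.4825,.204]); UY=-0.15
def upt(x,y,z): c,s=np.cos(UY),np.sin(UY); return [UC[0]+c*x-s*y, UC[1]+s*x+c*y, z]
E
python3 - <<'E'
from h import *
for yaw in (pi/2,-pi/2):
    for nm,p,o in (("up",[.3,-.55,.38],[pi,0,yaw]),("over",[.483,-.16,.38],[pi,0,yaw]),("g1",[.483,-.16,.014],[pi,0,yaw]),("drag",[.46,.04,.014],[pi,0,yaw]),
      ("regrasp",[.46,-.09,.014],[pi,0,yaw]),
      ("pre",upt(0,-260,.07)if 0 else upt(0,-.26,.067),[pi,0,yaw+UY]),("in",upt(0,-.146,.067),[pi,0,yaw+UY]),("in40",upt(0,-.166,.067),[pi,0,yaw+UY]),
      ("lev0",upt(0,.134,.037),[pi,0,yaw+UY]),("lev1",upt(0,.009,.134),[pi,0,yaw+UY])):
        q=robot.inverse_kinematics(p,o); print(yaw>0,nm,np.round(p,3),None if q is None else np.round(q,2))
E
```

```text
True up [ 0.3  -0.55  0.38] [ 1.26  0.33 -0.35  1.44  0.11  1.39  0.91]
True over [ 0.483 -0.16   0.38 ] [ 0.79  0.14 -0.62  1.69  0.09  1.33  0.15]
True g1 [ 0.483 -0.16   0.014] [ 0.6   0.57 -0.46  2.08  0.46  0.58 -0.18]
True drag [0.46  0.04  0.014] [ 0.24  0.54 -0.51  2.19  0.51  0.54 -0.66]
True regrasp [ 0.46  -0.09   0.014] [ 0.47  0.53 -0.45  2.17  0.46  0.53 -0.33]
True pre [ 0.444 -0.053  0.067] [ 0.5   0.42 -0.57  2.19  0.38  0.63 -0.5 ]
True in [0.461 0.06  0.067] [ 0.47  0.53 -0.86  2.14  0.61  0.73 -0.95]
True in40 [0.458 0.04  0.067] [ 0.46  0.5  -0.79  2.16  0.55  0.7  -0.86]
True lev0 [0.503 0.336 0.037] [-0.15  0.72 -0.71  1.84  0.62  0.82 -1.33]
True lev1 [0.484 0.213 0.134] [ 0.33  0.62 -1.12  1.95  0.67  1.01 -1.26]
False up [ 0.3  -0.55  0.38] [ 0.79  0.31  0.29  1.47 -0.09  1.37 -2.06]
False over [ 0.483 -0.16   0.38 ] None
False g1 [ 0.483 -0.16   0.014] [-0.43  0.73  0.91  2.14 -0.92  0.73 -2.04]
False drag [0.46  0.04  0.014] [ 0.7   0.86 -1.19  2.16  1.07  0.93  1.99]
False regrasp [ 0.46  -0.09   0.014] [-0.58  0.69  0.91  2.23 -0.93  0.67 -2.13]
False pre [ 0.444 -0.053  0.067] [ 0.93  0.68 -1.18  2.17  0.85  0.88  2.21]
False in [0.461 0.06  0.067] [ 0.67  0.71 -1.18  2.13  0.87  0.91  1.96]
False in40 [0.458 0.04  0.067] [ 0.71  0.7  -1.18  2.14  0.86  0.9   2.  ]
False lev0 [0.503 0.336 0.037] [ 0.1   0.97 -1.19  1.82  1.02  1.11  1.52]
False lev1 [0.484 0.213 0.134] [ 0.36  0.66 -1.18  1.95  0.72  1.04  1.85]
```

All waypoints are reachable with yaw = +π/2. I'll move above the muddler and refine its pose with the wrist camera.

```bash
python3 - <<'E'
from h import *
o=[pi,0,pi/2]
robot.goto([.3,-.5,.38],o); robot.goto([.483,-.13,.30],o)
f=robot.grab_frame("wrist");W=world(f);im=f["image"].astype(int);z=W[...,2]
np.savez("wrist.npz",W=W,im=f["image"]); save("wrist1.png",f["image"])
m=(abs(W[...,0]-.483)<.05)&(W[...,1]>-.21)&(W[...,1]<-.1)&(z>.008)&(z<.03)&(im[...,0]>im[...,2]+35)
P=W[m];print(len(P))
if len(P)>50:
    c=P[:,:2].mean(0);u=np.linalg.svd(P[:,:2]-c,full_matrices=False)[2][0];d=(P[:,:2]-c)@u;print(c,u,d.min(),d.max(),np.median(P[:,2]))
print(robot.sense()["t"],robot.sense()["opening"])
E
```

```text
347
[ 0.48307254 -0.17338305] [ 0.01047337 -0.99994515] -0.034067711414549985 0.036447382708231064 0.017155419103741423
2.6083 0.9976709717023047
```

View pics/wrist1.png

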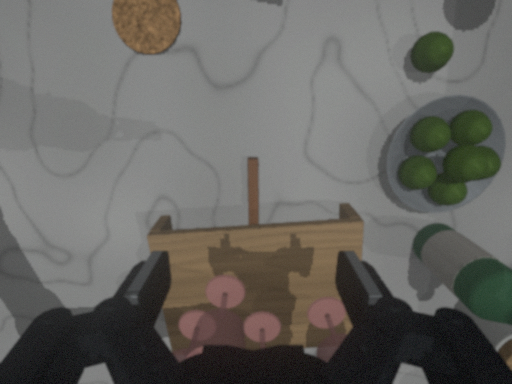

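The wrist view shows the thin end from tip (253,157) to the shelf edge (253,225), so the tip is at (0.483, −0.139) with yaw about 90.6°. I'll grip it near the tip, drag it out, and look again before regrasping.

```bash
cat >> h.py <<'E'
def mud(name):
    f=robot.grab_frame("wrist");W=world(f);im=f["image"].astype(int);z=W[...,2]
    save(name,f["image"]); np.savez("wrist.npz",W=W,im=f["image"])
    m=(W[...,0]>.40)&(W[...,0]<.57)&(W[...,1]>-.26)&(W[...,1]<.1)&(z>.008)&(z<.035)&(im[...,0]>im[...,2]+35)
    n,l,s,c=cv2.connectedComponentsWithStats(m.astype(np.uint8)); P=W[l==1+np.argmax(s[1:,4])]
    sh=P[P[:,1]>np.nanmax(P[:,1])-.15]
    vx,vy,x0,y0=cv2.fitLine(sh[:,:2].astype(np.float32),cv2.DIST_HUBER,0,.001,.001).ravel()
    u=np.array([vx,vy])*np.sign(vy);c=np.array([x0,y0]);d=(P[:,:2]-c)@u
    tip=c+u*d.max();print("n",len(P),"tip",tip,"head end",c+u*d.min(),"len",np.ptp(d),"yaw",np.arctan2(u[1],u[0]),"z",np.median(sh[:,2]))
    return tip,u
E
python3 - <<'E'
from h import *
o=[pi,0,pi/2]
robot.goto([.483,-.158,.10],o)
robot.move_straight([.483,-.160,.0145],vel=.1); robot.grip(0.0,40)
print(robot.sense()["opening"],robot.sense()["gripper_force"])
robot.move_straight([.475,.04,.0145],vel=.1)
print(robot.sense()["opening"],robot.sense()["wrist_force"])
robot.grip(.6); robot.move_straight([.475,.03,.10]); robot.grip(1.0); robot.goto([.475,-.12,.33],o)
mud("wrist2.png"); print(robot.sense()["t"])
E
```

```text
0.17648253482985377 39.724098443984985
0.17486963877382153 [-0.34529509 -4.78230689  7.80940834]
n 1231 tip [0.47393535 0.0596357 ] head end [ 0.47449979 -0.14467798] len 0.2043144588606504 yaw 1.573559 z 0.016870600026677215
9.9583
```

View pics/wrist2.png

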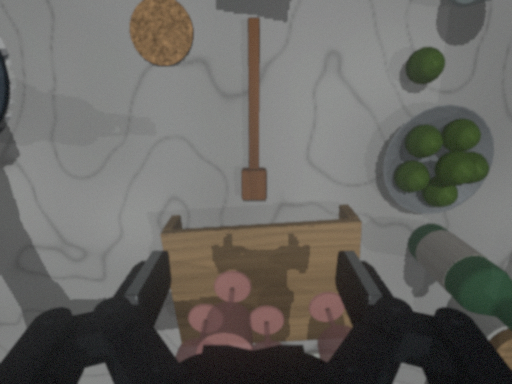

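The muddler is clear of the shelf (tip (254,17), head end (254,200)) and lies along world y. Before regrasping I'll refine the unit's pose from above with the wrist camera.

```bash
cat > u.py <<'E'
from h import *
robot.goto([.475,.07,.36],[pi,0,pi/2])
f=robot.grab_frame("wrist");W=world(f);z=W[...,2];save("wrist3.png",f["image"]);np.savez("w3.npz",W=W,im=f["image"])
near=(abs(W[...,0]-.4825)<.12)&(abs(W[...,1]-.2)<.16)
def rect(P,n):
    r=cv2.minAreaRect((P[:,:2]*1000).astype(np.float32));print(n,len(P),np.round(r[0],1),np.round(r[1],1),round(r[2],2),np.median(P[:,2]))
def big(mask):
    n,l,s,c=cv2.connectedComponentsWithStats(mask.astype(np.uint8)); i=1+np.argmax(s[1:,4]); return l==i
rect(W[big(near&(z>.085)&(z<.102))],"block");rect(W[big(near&(z>.022)&(z<.036))],"deck")
T=W[big(near&(z>.085)&(z<.102))]
c,s=np.cos(UY),np.sin(UY);d=T[:,:2]-UC;L=d@np.array([[c,-s],[s,c]])
# edges in provisional unit frame
for nm,a,b in (("left",0,1),("right",0,1),("front",1,0)):
    e=[]
    for t in np.arange(-.085,-.005,.008) if b==1 else np.arange(-.04,.04,.008):
        q=L[(L[:,b]>t)&(L[:,b]<t+.008)]
        if len(q)>5: e.append((t+.004,q[:,a].max() if nm=="right" else q[:,a].min()))
    e=np.array(e);p=np.polyfit(e[:,0],e[:,1],1);print(nm,np.round(e[:,1]*1000,1),"slope",p[0])
print(robot.sense()["t"])
E
python3 u.py
```

```text
block 6774 [476.  163.6] [105.5 100.6] 80.71 0.0934005028919064
deck 2462 [491.2 253.2] [ 57.3 100.1] 81.45 0.028769993451069648
left [-50.7 -50.8 -50.2 -50.6 -50.7 -50.3 -50.6 -49.  -49.  -48.9] slope 0.026402998541747363
right [49.2 49.5 49.3 49.6 49.8 49.5 49.5 49.8 49.5 50.2] slope 0.008540829025213657
front [-93.1 -93.2 -93.5 -93.6 -93.4 -93.5 -93.5 -93.3 -93.7 -93.9] slope -0.006568248267818595
10.8
```

View pics/wrist3.png

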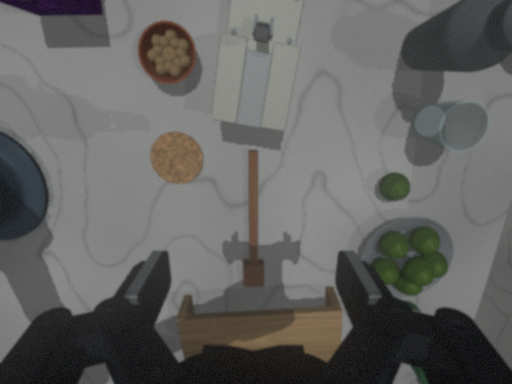

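The view shows the unit's block at (255,80) with the tunnel mouth near (248,125), the lever at (262,32) and the muddler at (253,150)–(253,285). The edges give a refined pose of centre (0.4823, 0.2053) and yaw −0.158. Next I'll regrasp near the centre of mass, align and insert.

```bash
sed -i 's/^UC=.*/UC=np.array([.4823,.2053]); UY=-0.158/' h.py
python3 - <<'E'
from h import *
o=[pi,0,pi/2]; ou=[pi,0,pi/2+UY]
robot.goto([.474,-.090,.10],o); robot.move_straight([.474,-.090,.0145],vel=.1); robot.grip(0.0,70)
print(robot.sense()["opening"])
robot.move_straight([.470,-.095,.0675],vel=.1)
robot.move_straight(upt(0,-.275,.0675),vel=.1,attitude=ou)
f=robot.grab_frame("wrist");W=world(f);im=f["image"].astype(int);z=W[...,2];save("wrist4.png",f["image"])
c,s=np.cos(UY),np.sin(UY);L=(W[...,:2]-UC)@np.array([[c,-s],[s,c]])
m=(im[...,0]>im[...,2]+35)&(abs(L[...,0])<.03)&(L[...,1]<-.09)&(L[...,1]>-.24)&(z>.05)&(z<.09)
P=L[m];print(len(P),"z",np.median(z[m]),"tip y",P[:,1].max())
if len(P)>30:
    for y in np.arange(-.24,-.11,.02):
        k=(P[:,1]>y)&(P[:,1]<y+.02); print(round(y+.01,3),np.round([P[k,0].min(),P[k,0].max(),np.median(z[m][k])],4) if k.sum()>5 else None)
print(robot.sense()["t"],robot.sense()["wrist_force"])
E
```

```text
0.16807210696503538
6853 z 0.06930173687403134 tip y -0.15668098507376882
-0.23 [-0.0069  0.0074  0.0694]
-0.21 [-0.007   0.0074  0.0693]
-0.19 [-0.0071  0.0073  0.0693]
-0.17 [-0.0072  0.0074  0.0693]
-0.15 [-0.0071  0.0073  0.0692]
-0.13 None
-0.11 None
14.9333 [ 0.81981128  0.01827327 -1.31297212]
```

View pics/wrist4.png

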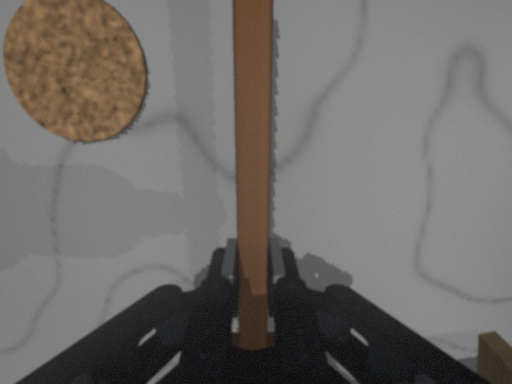

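The shaft, held at (255,0)–(255,345), is parallel to the tunnel axis, centred within 0.2 mm and at the right height (top about 0.070). Next I'll insert it.

```bash
python3 - <<'E'
from h import *
w=lambda:np.round(robot.sense()["wrist_force"],2)
print(robot.move_straight(upt(0,-.168,.0675),vel=.08,contact_N=8),w(),np.round(robot.sense()["tcp_pos"],4))
for y in (-.158,-.154,-.151,-.149,-.147,-.145,-.143):
    hit=robot.move_straight(upt(0,y,.0675),vel=.02,contact_N=12); f=w(); c=f@[-np.sin(UY),np.cos(UY),0]; print(y,hit,f,round(c,2))
    if hit or c<-10: break
robot.sleep(.8)
f=robot.grab_frame("side");W=world(f);save("side2.png",cv2.resize(f["image"][180:280,120:240],(720,600)))
print(robot.sense()["t"],w())
E
```

```text
False [ 0.58  0.39 -1.3 ] [0.4558 0.0388 0.0674]
-0.158 False [-0.12  0.03 -0.54] 0.01
-0.154 False [-0.03 -2.97 -1.53] -2.94
-0.151 False [-0.02 -2.67 -0.36] -2.64
-0.149 False [-0.69 -3.67 -1.36] -3.73
-0.147 False [-0.32 -5.49  0.38] -5.47
-0.145 False [ -1.94 -10.61   0.26] -10.78
19.3167 [-1.14 -9.69  0.27]
```

View pics/side2.png

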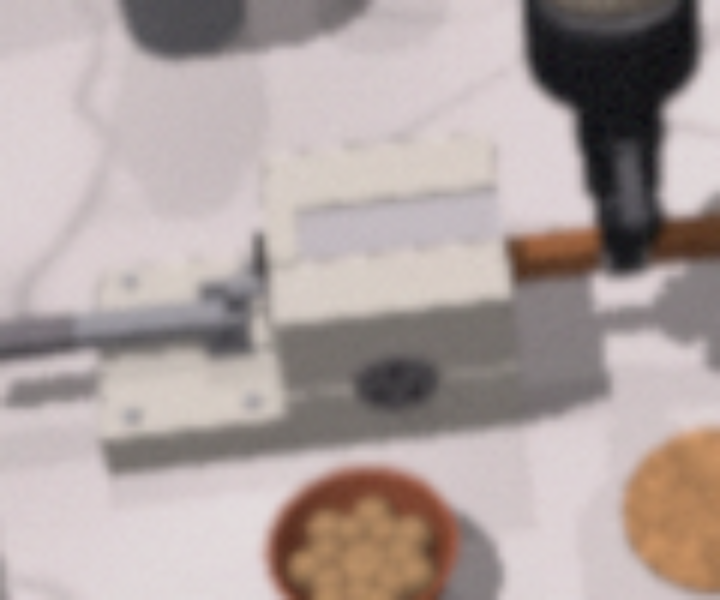

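The side crop shows the lever lying level at (0–250,330), fully dropped, with the shaft in the tunnel at (560,245) and the fingers clear of it. I'll withdraw, lay the muddler down and go to the lever.

```bash
python3 - <<'E'
from h import *
ou=[pi,0,pi/2+UY]
robot.move_straight(upt(0,-.265,.0675),vel=.12)
robot.move_straight(upt(.02,-.275,.0675),vel=.12)
hit=robot.move_straight(upt(.02,-.275,.0142),vel=.06,contact_N=6); print(hit,robot.sense()["tcp_pos"])
robot.grip(.6); robot.move_straight(upt(.02,-.275,.10),vel=.15)
robot.goto(upt(.0,-.1,.30),ou); robot.goto(upt(0,.11,.24),ou)
f=robot.grab_frame("wrist");W=world(f);z=W[...,2];save("wrist5.png",f["image"])
c,s=np.cos(UY),np.sin(UY);L=(W[...,:2]-UC)@np.array([[c,-s],[s,c]])
m=(abs(L[...,0])<.03)&(L[...,1]>.1)&(L[...,1]<.19)&(z>.035)&(z<.065);P=L[m];print(len(P),np.round([P[:,0].min(),P[:,0].max(),np.median(P[:,0]),P[:,1].max(),np.median(z[m])],4))
print(robot.sense()["t"],robot.sense()["opening"])
E
```

```text
True [ 0.45812156 -0.06927138  0.01489255]
819 [-0.0077  0.0081  0.0003  0.1622  0.0506]
24.7667 0.6007884676954187
```

View pics/wrist5.png

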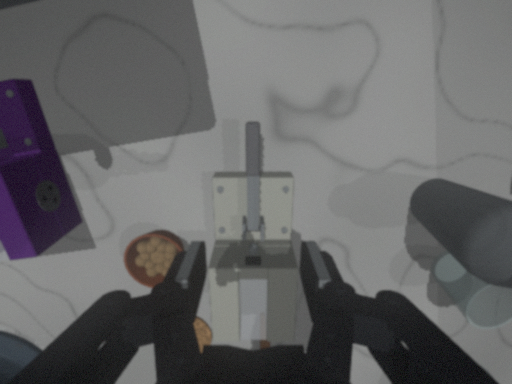

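The lever grip runs from the tip (252,122) to the deck edge at (252,172). It is centred, with its tip at unit y = 0.162 and its top at z about 0.051, as expected. I'll grasp it at r = 100 mm and swing it up along its arc.

```bash
python3 - <<'E'
from h import *
ou=[pi,0,pi/2+UY]; r=.100
P=lambda a: upt(0,.034+r*np.sin(a),.045+r*np.cos(a)-.008)
robot.goto(upt(0,.134,.11),ou); robot.move_straight(P(1.57),vel=.08); robot.grip(0.0,25); print(robot.sense()["opening"])
for a in np.linspace(1.57,-.25,14)[1:]:
    robot.move_straight(P(a),vel=.08); 
    s=robot.sense();print(round(a,2),np.round(s["wrist_force"],1),round(s["opening"],3))
f=robot.grab_frame("side");save("side3.png",cv2.resize(f["image"][150:270,110:254],(720,600)));print(s["t"])
E
```

```text
0.18478299279351068
1.43 [ 3.2  0.1 -0.2] 0.181
1.29 [ 2.2 -0.  -0.4] 0.179
1.15 [ 3.4 -2.1 -0.6] 0.184
1.01 [ 4.3 -1.5  0.6] 0.182
0.87 [ 4.4 -2.7 -0.5] 0.184
0.73 [ 5.  -2.1 -0.6] 0.18
0.59 [ 5.1 -1.3 -0.2] 0.182
0.45 [ 5.8 -1.8 -1.5] 0.18
0.31 [ 5.9 -0.5 -0.6] 0.184
0.17 [ 5.8  0.7 -0.5] 0.181
0.03 [5.5 1.6 1. ] 0.184
-0.11 [4.4 1.2 4. ] 0.183
-0.25 [4.6 0.2 5.6] 0.18
31.05
```

View pics/side3.png

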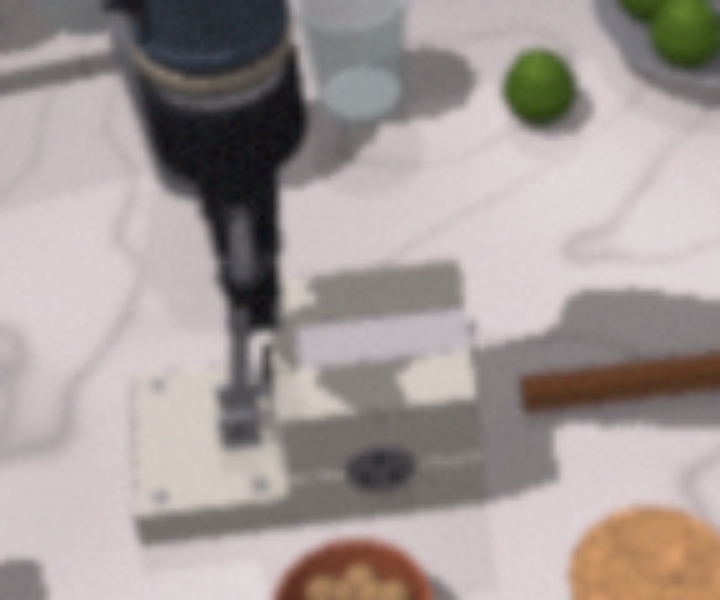

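The lever is up in the gripper ((240,370), leaning towards the mouth) and the muddler lies flat at (620,380). I'll nudge the lever against the stop, release, retreat upward and check.

```bash
python3 - <<'E'
from h import *
r=.1;a=-.28
robot.move_straight(upt(0,.034+r*np.sin(a),.045+r*np.cos(a)-.008),vel=.03,contact_N=10); print(np.round(robot.sense()["wrist_force"],1))
robot.sleep(.3); robot.grip(.5); p=robot.sense()["tcp_pos"]; robot.move_straight([p[0],p[1],.30],vel=.12); robot.move_straight([p[0]+.1,p[1]-.12,.36],vel=.2); robot.sleep(.3)
f=robot.grab_frame("side");W=world(f);save("side4.png",cv2.resize(f["image"][150:270,110:302],(800,500)))
c,s=np.cos(UY),np.sin(UY);L=(W[...,:2]-UC)@np.array([[c,-s],[s,c]]);z=W[...,2]
m=(abs(L[...,0])<.02)&(abs(L[...,1])<.17)&(z>.105)&(z<.19);print(m.sum())
for h in (.115,.135,.155): k=m&(abs(z-h)<.01); print(h,np.median(L[k],axis=0) if k.any() else None,"expected y",.034-np.tan(.25)*(h-.045))
print(robot.sense()["t"])
E
```

```text
[5.  0.1 6.4]
121
0.115 [-0.00671491  0.01822327] expected y 0.01612606551452746
0.135 [-0.00702508  0.01294455] expected y 0.011019227090106734
0.155 [-0.00703805  0.0086108 ] expected y 0.005912388665686011
34.9
```

View pics/side4.png

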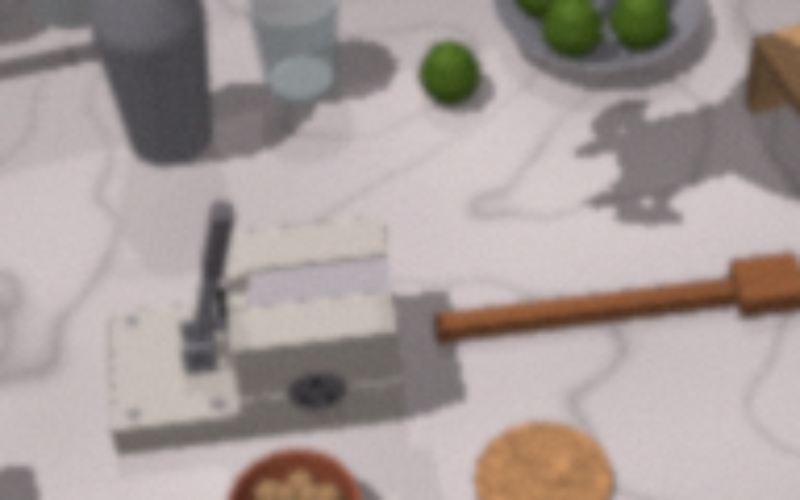

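The lever stands on its stop ((210,270), its lean matching 0.25 rad), the muddler lies flat at (440–800,300), the bystanders in this crop are undisturbed, and the arm is clear.

```bash
python3 -c "
from plant import robot
print(robot.close_job())"
```

```text
the job is handed in; nothing more can be done
None
```

The job is handed in, with no verdict returned: the muddler pressed the test button and the lever dropped fully, then I laid the muddler flat on the counter and lifted the lever back onto its stop, without disturbing anything else that I could see.

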